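# Load the curing box and hold its start key

### The arm

A 7-joint arm with a two-finger parallel gripper is mounted at the origin on the work surface. World frame = base frame: x ahead of the robot, y to its left, z up, the work surface at z = 0. Lengths are in m, angles in rad, forces in N, time in s.
With the tool pointing down it reaches from about 0.375 to 0.925 m from the base axis. Payload 3.1 kg.
Tool frame: the origin (TCP) lies between the finger pads; the fingertips stand 19 mm ahead of it and the grasp point (between the pads) is the TCP; z points along the fingers, y is the line along which they close (so a half turn about z gives the same grasp; the last joint's range is limited). The gripper opens to 85 mm and grips with 20 to 120 N. Pads are 22 mm wide; open, the fingers measure 114 mm over their backs; the gripper's body (76 mm by 85 mm) begins 54 mm behind the grasp point. The pads swing forward as they close: fully open they stand 13 mm farther back than shut.
Start: joints at [-1.417, 0.383, 0.044, 1.598, -0.018, 1.161, -0.05], TCP at [0.162, 0.63, 0.25] pointing down, gripper open.
Joint ranges: [-2.61, 2.61], [-0.41, 2.15], [-1.48, 1.57], [0, 2.5], [-1.57, 4.71], [0.05, 1.97], [-2.85, 2.85]. Speed limits (rad/s): [2.79, 2.79, 3.14, 3.14, 3.14, 3.14, 3.14].

### API

Orientations are given as a unit quaternion [x, y, z, w].
In Python, from bench import move_ptp, movel, move_j, move_gripper, pause, inverse_kinematics, read_camera, camera_params, MotionError, sign_off, look_for, tip_of, read_time_s, read_qpos, read_joint_vel, read_effort, read_eef_pos, read_tcp_rot, read_ft_force, read_ft_torque, read_finger_gap, read_grasp_force gives the robot as it stands. Calls block until the motion is done:
- move_ptp(position, orientation): joint-space move of the TCP to a pose.
- movel(position, orientation=None, speed=0.15): straight line of the TCP; orientation=None keeps the orientation; speed is the mean speed in m/s.
- move_j(angles): joint-space move.
- move_gripper(opening, effort=None): finger opening in m; effort is the grip in N (None keeps the last); returns when the fingers have stopped.
- pause(seconds).
- inverse_kinematics(position, orientation): joint angles nearest the present ones, or None.
- read_camera(name): name is "side" or "top" or "wrist"; returns the picture (420x560x3 uint8, red, green, blue); there is no depth.
- camera_params(name): a dict with "K" (3x3 intrinsics, pixels), "camera_from_world" (4x4, takes a point from world to camera coordinates). Camera axes: x right, y down, z forward; pixel columns grow to the right and rows downward; lengths in m; the calibration is good to about 2 mm. A picture is of the moment at which its call begins: read the wrist's pose just before it. camera_params takes no time and is no camera call; for the wrist camera it gives the pose at the moment of the call.
A pose or a line that the arm cannot do raises MotionError and nothing moves.
- sign_off(): hands the job in; it is judged then, once.
Trained networks look in the newest picture that a camera, given by its name, has taken for a name from the list of things; names that differ only in an ending like _2 or _b are one class to them, and where a whole thing is asked for, a point or a joint stands for the part that bears it (a point fixed in the world has none). Each returns a list of dicts, best first, with "confidence" (0 to 1); they miss things now and then, are a little off and sometimes report something else, mostly with a low value. They report only what shows in the picture. A call takes as long as a camera call. They do not tell look-alikes from the thing itself.
- look_for(camera, name): "at" ([column, row] in pixels, amid what is visible of it).
- tip_of(camera, name): "at" ([column, row] in pixels: a listed point, or the origin of a listed thing).
Readings, each from a call of its own:
- read_time_s(): time.
- read_qpos(): joint angles.
- read_joint_vel(): joint speeds.
- read_effort(): joint torques, N m.
- read_eef_pos(): TCP position.
- read_tcp_rot(): TCP orientation.
- read_ft_force(): force on the tool from outside, world axes, zero at the start.
- read_ft_torque(): the same for the moment, N m.
- read_finger_gap(): finger opening in m.
- read_grasp_force(): force on a finger pad.
Only numpy, scipy, OpenCV 4.12 (cv2) and the standard library are available. Lean on these libraries where they do the work, as an engineer would, in place of code of your own. Each camera call takes 0.05 s, during which the arm holds its last target. There are 200 camera calls.

### The job

Set the glued-up control module down upright in the open drawer tray of the curing box (do not drop it in), push the drawer fully home, and only then press the round start key and keep it pressed, firmly but gently, for about a second. Let go of everything at the end; leave the other two keys and the things lying about on the bench alone.

Things in the scene. Friction and masses are not known exactly. Their poses are not given: they have to be found in the camera images.
- curing_box: Grey metal bench-top curing box, fixed, 260 mm deep, 260 wide, 115 high; drawer in its front, three keys in a row on top, 42 mm behind the front face and 70 mm apart (which key is where differs). Origin: at bench level below the middle of its front face; x runs from the front (robot side) to the back, y along its width, z up.
- drawer (a joint): How far the drawer stands open, m: 0 is fully home (against its stop), 0.145 its greatest opening. It slides straight along the box's x axis, opening towards -x; it takes about 2 N to move and stays where it is left.
- drawer_front (a point): Centre of the outer face of the drawer's flat front panel (256 mm wide, 56 mm high, 12 mm thick; from 40 to 96 mm above the bench). The face looks along the box's -x; push it along +x. There is no handle. With the drawer home the face stands 12 mm in front of the box.
- tray (a point): Point on the drawer's tray floor, 46 mm above the bench, 55 mm behind the front panel's inner face, mid-width: a good place for the module's middle. Axes as the box. Tray inside 156 mm long (x), 202 wide (y), side walls 15 mm high; the front panel rises 50 mm above its floor. At the start 105 to 140 mm of it stands out of the box, open above. The slot into the box is 52 mm high.
- module_mid (a point): Centre (half-way up, 16 mm above its underside) of the loose control module: a green board 68 x 42 x 6 mm with a black block 52 mm long (x), 38 mm wide (y) and 26 mm high on top of it, 32 mm high overall, 0.1 to 0.2 kg. Its x axis runs along the length, z up. Grasp the block across its 38 mm width.
- key_round: The start key: round, 30 mm across, grey, on the black keypad strip on the box's top. Origin: centre of its flat top face, 3.5 mm above the keypad (118.5 mm above the bench). Press straight down: it moves only 1.5 mm, gives at 3 N, is down at 5.5 N, registers while pressed with more than 4 N; more than 30 N would crack it.
- key_square: Another key, square, 24 mm; origin as for the round one. Not to be pressed.
- key_oblong: Another key, oblong, 14 x 42 mm; origin as for the round one. Not to be pressed.
- spool: Bystander: spool of copper wire standing upright, 64 mm across, 50 mm high; origin under its middle.
- meter: Bystander: black multimeter lying flat, 150 x 75 x 34 mm; origin under its middle.
- screwdriver: Bystander: screwdriver lying on the bench, about 200 mm long; lies along its x.
- flux_tin: Bystander: small jar, 50 mm across, 45 mm high; origin under its middle.
There are look-alikes about, which are no part of the job. What is shaped like the part that bears module_mid but blue or red is not meant.

How it is judged:
On the way, in this order (a step that is already met when the one before it is completed fails the run):
1. the module stands upright on the tray of the open drawer, let go (z of module_mid in the frame of tray between 0.011 and 0.021 m and x of module_mid in the frame of tray between -0.04 and 0.085 m and y of module_mid in the frame of tray between -0.085 and 0.085 m and angle between module_mid's own z axis and vertical below 0.12 rad and contact force between the fingers and module below 0.05 N), for 0.2 s.
2. the drawer is fully home (value of joint drawer below 0.004 m), for 0.2 s.
3. the round key is kept pressed with more than 4 N (contact force between key_round and anything else above 4 N), for 0.5 s.
At the end, for the whole second after the job is handed in: The drawer is home (within 4 mm of its stop) with the module standing upright (within about 7 degrees) on the tray floor inside it, and the round key, after being held for at least half a second with more than 4 N, is released (value of joint drawer below 0.004 m and z of module_mid in the frame of tray between 0.011 and 0.021 m and x of module_mid in the frame of tray between -0.04 and 0.085 m and y of module_mid in the frame of tray between -0.085 and 0.085 m and angle between module_mid's own z axis and vertical below 0.12 rad and contact force between key_round and anything else below 0.3 N); the robot touches nothing.
It fails at once if the round key is pressed (over 2 N) while the drawer is not home (contact force between key_round and anything else above 2 N and value of joint drawer above 0.006 m).
It fails at once if the round key is pressed with more than 30 N (contact force between key_round and anything else above 30 N).
It fails at once if another key is pressed (over 2 N) (contact force between any of key_square, key_oblong and anything else above 2 N).
It fails at once if the module falls freely with its underside more than 30 mm above the tray floor (contact force between module and anything else below 0.01 N and height (world z) of module_mid above 0.092 m).
It fails at once if a bystander is shifted by more than 30 mm (distance of any of spool, meter, screwdriver, flux_tin from where it was at the start of the episode above 0.03 m).
It also fails if it takes over 72 s, if anything falls off the work surface, if the arm or the gripper's body presses on something with over 40 N, if the wrist force passes 120 N, or if a joint passes its speed limit or range.

## Working session

There is one attempt and no reset: what is moved stays moved. The work goes in short steps, each a Python script; the robot and the scene stay as the last script left them, time stands still between calls to the robot, and variables do not carry over. Pictures are saved under pics/ and viewed, at most 10 in all, crops included, and the job is handed in when it is done.

```bash
mkdir -p pics; ls
python3 - <<'E'
from bench import *
import cv2,numpy as np
ims=[]
for c in ["side","top"]:
    im=read_camera(c); cv2.imwrite(f"pics/{c}0.png",im[:,:,::-1]); ims.append(im)
    p=camera_params(c); print(c,p["K"],p["camera_from_world"])
    for n in ["module_mid","tray","drawer_front","key_round","key_square","key_oblong","curing_box"]:
        print(n,[(np.round(d["at"]).tolist(),round(d["confidence"],2)) for d in tip_of(c,n)[:4]])
cv2.imwrite("pics/both.png",cv2.resize(np.hstack(ims),(800,300))[:,:,::-1])
print(read_tcp_rot(),read_time_s())
E
```

```text
pics
side [[421.04180293   0.         279.59554629]
 [  0.         421.04180293 211.29006179]
 [  0.           0.           1.        ]] [[ 0.94595893 -0.32411819 -0.01044468 -0.47800571]
 [-0.25754542 -0.73131054 -0.63154989  0.16284573]
 [ 0.1970585   0.60011024 -0.77526489  1.36359798]
 [ 0.          0.          0.          1.        ]]
module_mid [([280.0, 284.0], 0.77), ([296.0, 321.0], 0.68), ([258.0, 339.0], 0.63), ([317.0, 286.0], 0.52)]
tray [([274.0, 197.0], 0.57)]
drawer_front [([257.0, 196.0], 0.81), ([372.0, 329.0], 0.66)]
key_round [([308.0, 171.0], 0.37)]
key_square [([318.0, 182.0], 0.48)]
key_oblong []
curing_box [([297.0, 196.0], 0.66)]
top [[497.49323034   0.         272.08694289]
 [  0.         497.49323034 211.75218434]
 [  0.           0.           1.        ]] [[-4.02030688e-03 -9.99702447e-01 -2.40594062e-02 -5.22982222e-04]
 [-9.81198891e-01  8.58612710e-03 -1.92808234e-01  5.17121223e-01]
 [ 1.92957441e-01  2.28319144e-02 -9.80941451e-01  1.41660684e+00]
 [ 0.00000000e+00  0.00000000e+00  0.00000000e+00  1.00000000e+00]]
module_mid [([407.0, 279.0], 0.95), ([351.0, 245.0], 0.69), ([369.0, 211.0], 0.59), ([397.0, 242.0], 0.53)]
tray []
drawer_front [([249.0, 232.0], 0.95)]
key_round [([238.0, 167.0], 0.64)]
key_square []
key_oblong [([213.0, 173.0], 0.57)]
curing_box [([245.0, 191.0], 0.94)]
[ 1.25528072e-01  9.92090067e-01  4.68749767e-05 -1.85996706e-07] 0.8
```

View pics/top0.png

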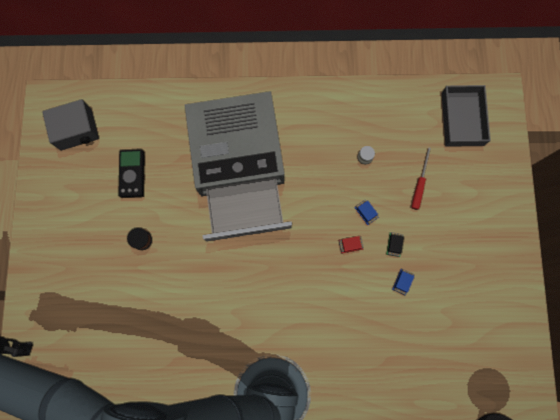

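View pics/side0.png

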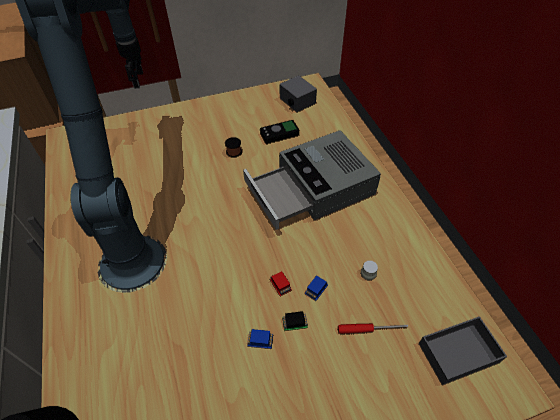

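The top view shows four module-shaped parts: blue (404,282), blue (367,212), red (351,244), and black on a green board at (396,244), which is (295,321) in the side view. Only the black one on green fits. The keypad strip has keys at about (213,172), (238,167) and (262,163). I'll confirm the module and the keys in one enlarged crop.

```bash
cat > h.py <<'E'
from bench import *
import cv2,numpy as np
from scipy.spatial.transform import Rotation as R
def ray(c,px,z,p=None):
    p=p or camera_params(c); T=np.array(p["camera_from_world"]); Rm=T[:3,:3]; o=-Rm.T@T[:3,3]
    d=Rm.T@np.linalg.inv(p["K"])@[px[0],px[1],1.]
    return o+d*(z-o[2])/d[2]
def proj(c,X,p=None):
    p=p or camera_params(c); q=np.array(p["camera_from_world"])@[*X,1]; q=p["K"]@q[:3]; return q[:2]/q[2]
def down(a): # tool down, tool y (closing) axis at world angle a+90deg, tool x at angle a
    x=np.array([np.cos(a),np.sin(a),0]); z=np.array([0,0,-1.]); return R.from_matrix(np.c_[x,np.cross(z,x),z]).as_quat()
E
python3 - <<'E'
from h import *
im=cv2.imread("pics/top0.png")
a=cv2.resize(im[195:300,330:430],(400,420),interpolation=cv2.INTER_CUBIC)
b=cv2.resize(im[140:245,185:300-15],(400,420),interpolation=cv2.INTER_CUBIC)
cv2.imwrite("pics/crop1.png",np.hstack([a,b]))
print("module",ray("top",(396,244),.03),ray("side",(295,320),.03))
for k in [(213,172),(238,167),(262,163)]: print("key",ray("top",k,.1185))
print("front top edge",ray("top",(205,238),.096),ray("top",(291,227),.096))
print("box",ray("top",(245,191),0), "back corners",ray("top",(186,102),.115),ray("top",(271,93),.115))
E
```

```text
module [ 0.42146566 -0.36673008  0.03      ] [ 0.42335635 -0.37544548  0.03      ]
key [0.62113394 0.16329856 0.1185    ]
key [0.63519207 0.09173861 0.1185    ]
key [0.64632488 0.02293923 0.1185    ]
front top edge [0.43395117 0.18567165 0.096     ] [ 0.4635942  -0.05833863  0.096     ]
box [0.59290084 0.08057628 0.        ] back corners [0.83734538 0.2479671  0.115     ] [ 0.86202805 -0.00354466  0.115     ]
```

View pics/crop1.png

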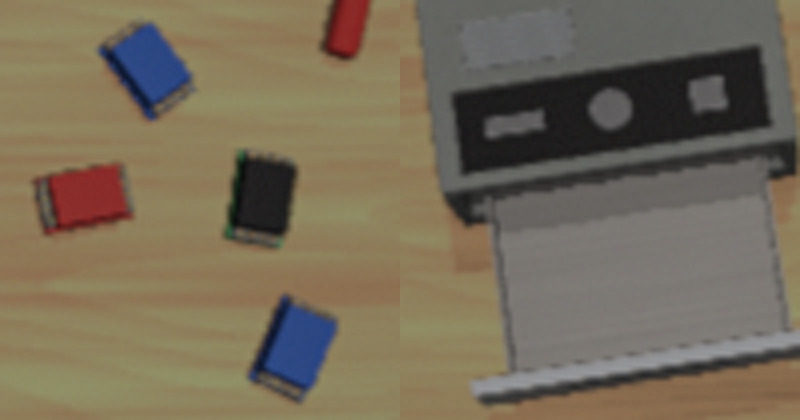

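The crop confirms the module is the black block on green at (396,244), and the round key is the middle one at (238,167). Next: look at the module and then the box with the wrist camera.

Run:
```python
from h import *
def tip(c,n,z):
    for d in tip_of(c,n)[:4]:
        print(n,np.round(d["at"]).tolist(),round(d["confidence"],2),np.round(ray(c,d["at"],z),4))
for a in (np.pi-.1,-.1): print(inverse_kinematics([.40,-.37,.25],down(a)), inverse_kinematics([.5,.07,.25],down(np.pi+.11)))
move_ptp([.40,-.37,.25],down(np.pi-.1))
im=read_camera("wrist"); cv2.imwrite("pics/w1.png",im[:,:,::-1]); p=camera_params("wrist")
print(read_eef_pos(), -np.array(p["camera_from_world"])[:3,:3].T@np.array(p["camera_from_world"])[:3,3])
tip("wrist","module_mid",.016); print(proj("wrist",[.4215,-.37,.03]))
```

```text
[ 0.63144599  0.18580841  0.04380515  1.85419106 -0.0090695   1.10178395
  2.14939396] [-0.80745807  0.1103321   0.63018455  1.96628934 -0.07335832  1.08714787
  1.53478235]
[-0.2979533   0.347245    1.16606796  1.89040396 -0.35240926  1.13442022
 -0.67122569] [-0.80745807  0.1103321   0.63018455  1.96628934 -0.07335832  1.08714787
  1.53478235]
[ 0.40074783 -0.36927178  0.24997993] [ 0.33546663 -0.36274631  0.37352306]
module_mid [410.0, 194.0] 0.89 [ 0.4267 -0.2361  0.016 ]
module_mid [284.0, 204.0] 0.69 [ 0.4238 -0.3706  0.016 ]
module_mid [255.0, 97.0] 0.57 [ 0.3117 -0.3893  0.016 ]
[284.80407547 204.78883756]
```

View pics/w1.png

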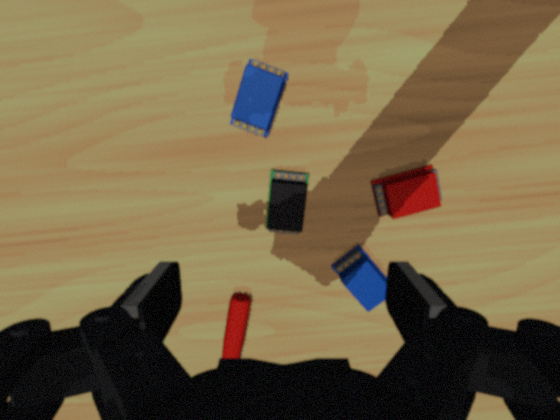

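The wrist view shows the black-on-green module at (287,203), with blue parts at (260,97) and (360,277) and the red one at (410,192). I'll segment the block for its yaw, then grasp it.

Run:
```python
from h import *
im=cv2.imread("pics/w1.png")
m=np.zeros(im.shape[:2],np.uint8); m[165:245,250:325]=(im[165:245,250:325].max(2)<45)*255
m=cv2.morphologyEx(m,cv2.MORPH_OPEN,np.ones((3,3)))
c=max(cv2.findContours(m,0,2)[0],key=cv2.contourArea)
P=[ray("wrist",q,.032)[:2] for q in c[:,0].astype(float)]
(cx,cy),s,ang=cv2.minAreaRect(np.array(P,np.float32)*1000)
print(cx,cy,s,ang,cv2.boundingRect(c))
a=np.deg2rad(ang); a=a if s[0]>s[1] else a+np.pi/2
a=(a+np.pi/2)%np.pi-np.pi/2; print("yaw",a)
if not(44<max(s)<64 and 32<min(s)<48 and abs(a)<.5): raise SystemExit("check")
x,y=cx/1000,cy/1000; q=down(a+np.pi)
move_gripper(.07)
move_ptp([x,y,.12],q); print(read_eef_pos())
movel([x,y,.027],q,speed=.08); print(read_eef_pos(),read_ft_force())
move_gripper(.0,35); print(read_finger_gap(),read_grasp_force())
movel([x,y,.2],q,speed=.12); print(read_finger_gap(),read_grasp_force(),read_ft_force(),read_time_s())
```

```text
421.8765563964844 -368.37310791015625 (36.06591796875, 52.884666442871094) 79.07014465332031 (268, 179, 38, 52)
yaw -0.19076196256626687
[ 0.42210171 -0.36885926  0.12043688]
[ 0.4224076  -0.3687951   0.02762892] [-0.30734321  0.31105223 -0.69286939]
0.03705823321022736 37.71001875400543
0.03731546147426701 37.246100306510925 [-0.79941375  1.52776357 -0.92896171] 8.6667
```

Run:
```python
from h import *
q=down(np.pi+.11)
move_ptp([.40,-.25,.33],down(np.pi-.05))
move_ptp([.46,.08,.36],q); pause(.3)
im=read_camera("wrist"); cv2.imwrite("pics/w2.png",im[:,:,::-1]); 
print(read_eef_pos(),read_finger_gap(),read_time_s())
np.save("w2T.npy",camera_params("wrist")["camera_from_world"])
for n,z in [("tray",.046),("drawer_front",.068),("key_round",.1185),("key_square",.1185),("key_oblong",.1185),("curing_box",0),("module_mid",.36)]:
    for d in tip_of("wrist",n)[:2]: print(n,np.round(d["at"]).tolist(),round(d["confidence"],2),np.round(ray("wrist",d["at"],z),4))
```

```text
[0.46010514 0.0792537  0.35996681] 0.037513511532228205 11.0333
drawer_front [276.0, 166.0] 0.8 [0.4516 0.0703 0.068 ]
module_mid [280.0, 283.0] 0.86 [0.4576 0.0786 0.36  ]
module_mid [48.0, 118.0] 0.72 [ 0.4036 -0.0088  0.36  ]
```

View pics/w2.png

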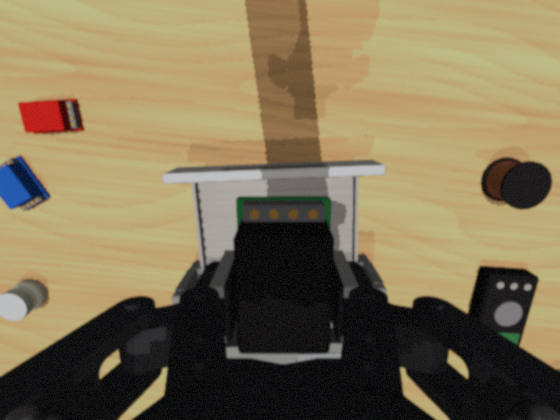

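The wrist view shows the module held upright. The drawer's front panel strip runs from (166,177) to (383,167), and the tray side walls are at x≈200 and x≈355.

Run:
```python
from h import *
for l,r in [((166,174),(382,161)),((167,183),(383,173))]:
    A,B=ray("wrist",l,.096),ray("wrist",r,.096); d=B-A; print(A,B,np.linalg.norm(d),"mid",(A+B)/2,"yaw",np.arctan2(-d[0],d[1]))
# subpixel edges via brightness columns
g=cv2.cvtColor(cv2.imread("pics/w2.png"),6).astype(int); s=cv2.imread("pics/w2.png").astype(int); sat=s.max(2)-s.min(2)
for c in (175,200,225,345,370): print(c,[(r,g[r,c],sat[r,c]) for r in range(154,188,2)])
```

```text
[ 0.47033256 -0.05392252  0.096     ] [0.42864308 0.18895087 0.096     ] 0.24642543886578017 mid [0.44948782 0.06751417 0.096     ] yaw 0.16999445236837796
[ 0.48068329 -0.05255837  0.096     ] [0.44199474 0.19260154 0.096     ] 0.24819384645131923 mid [0.46133902 0.07002159 0.096     ] yaw 0.15651865895815534
175 [(154, np.int64(163), np.int64(80)), (156, np.int64(167), np.int64(76)), (158, np.int64(167), np.int64(76)), (160, np.int64(168), np.int64(73)), (162, np.int64(169), np.int64(73)), (164, np.int64(175), np.int64(66)), (166, np.int64(172), np.int64(61)), (168, np.int64(132), np.int64(38)), (170, np.int64(90), np.int64(4)), (172, np.int64(115), np.int64(4)), (174, np.int64(182), np.int64(0)), (176, np.int64(192), np.int64(4)), (178, np.int64(192), np.int64(4)), (180, np.int64(191), np.int64(3)), (182, np.int64(179), np.int64(11)), (184, np.int64(170), np.int64(63)), (186, np.int64(175), np.int64(67))]
200 [(154, np.int64(152), np.int64(83)), (156, np.int64(153), np.int64(84)), (158, np.int64(155), np.int64(85)), (160, np.int64(154), np.int64(85)), (162, np.int64(162), np.int64
[... 1547 characters left out ...]
(162), np.int64(10)), (184, np.int64(161), np.int64(9)), (186, np.int64(160), np.int64(9))]
370 [(154, np.int64(168), np.int64(74)), (156, np.int64(169), np.int64(74)), (158, np.int64(155), np.int64(69)), (160, np.int64(109), np.int64(29)), (162, np.int64(86), np.int64(6)), (164, np.int64(113), np.int64(6)), (166, np.int64(179), np.int64(0)), (168, np.int64(192), np.int64(4)), (170, np.int64(191), np.int64(3)), (172, np.int64(191), np.int64(4)), (174, np.int64(183), np.int64(6)), (176, np.int64(173), np.int64(57)), (178, np.int64(170), np.int64(73)), (180, np.int64(177), np.int64(66)), (182, np.int64(175), np.int64(66)), (184, np.int64(176), np.int64(67)), (186, np.int64(174), np.int64(69))]
```

Run:
```python
from h import *
q=down(np.pi+.14); x,y=.518,.078
move_ptp([x,y,.18],q)
im=read_camera("side"); cv2.imwrite("pics/s2.png",im[:,:,::-1])
movel([x,y,.082],q,speed=.08); pause(.2); f0=read_ft_force()[2]; z=.080
while z>.070:
    movel([x,y,z],q,speed=.03); f=read_ft_force()[2]-f0
    if abs(f)>3: break
    z-=.0015
print(z,read_eef_pos(),f,read_time_s())
im=read_camera("side"); cv2.imwrite("pics/s3.png",cv2.resize(im[110:260,200:400],(800,600),interpolation=cv2.INTER_CUBIC)[:,:,::-1])
```

```text
0.0725 [0.51910925 0.0781762  0.0736013 ] 4.834814354670097 15.2917
```

View pics/s3.png

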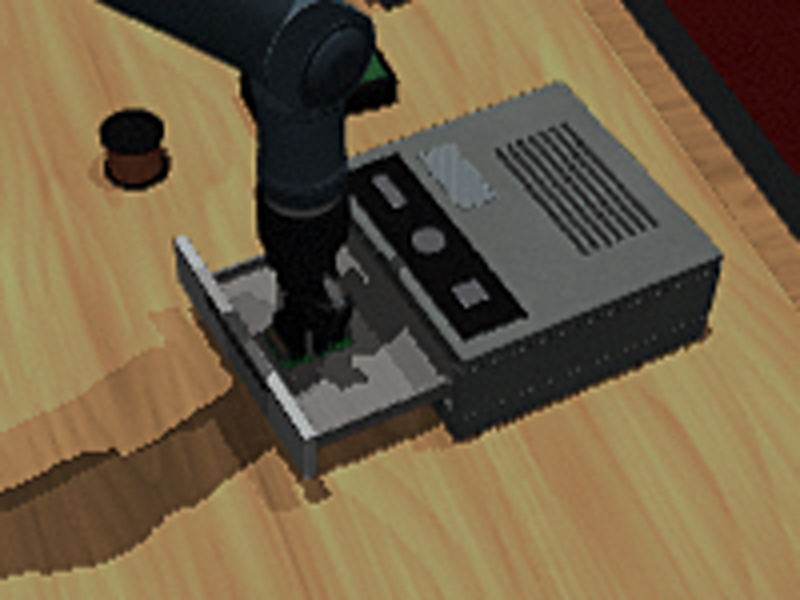

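The module rests on the tray, well clear of the panel (contact at TCP z = 73.6 mm, where 73.6 was expected). I'll release it and look from above with the camera on the box side.

Run:
```python
from h import *
p=read_eef_pos(); q=read_tcp_rot()
move_gripper(.06); pause(.3); print(read_finger_gap(),read_grasp_force())
movel([p[0],p[1],.20],q,speed=.12)
move_ptp([.50,.08,.36],down(.14)); pause(.2)
im=read_camera("wrist"); cv2.imwrite("pics/w4.png",im[:,:,::-1]); print(read_eef_pos(),read_time_s())
np.savez("w4.npz",**{k:np.array(v) for k,v in camera_params("wrist").items() if k in("K","camera_from_world")})
for n,z in [("module_mid",.062),("key_round",.1185),("key_square",.1185),("key_oblong",.1185),("drawer_front",.068),("tray",.046)]:
    for d in tip_of("wrist",n)[:2]: print(n,np.round(d["at"],1).tolist(),round(d["confidence"],2),np.round(ray("wrist",d["at"],z),4))
```

```text
0.059740715441032335 0.0
[0.49996471 0.07998244 0.35989357] 20.05
module_mid [284.7, 159.6] 0.97 [0.5163 0.0806 0.062 ]
module_mid [491.5, 246.0] 0.96 [ 0.442  -0.2051  0.062 ]
key_round [286.3, 43.0] 0.82 [0.6356 0.0961 0.1185]
key_square [361.0, 39.8] 0.57 [0.6487 0.0243 0.1185]
key_square [217.7, 43.7] 0.57 [0.6257 0.1626 0.1185]
key_oblong [218.9, 45.1] 0.84 [0.6246 0.1613 0.1185]
drawer_front [289.6, 214.7] 0.82 [0.4491 0.0648 0.068 ]
```

View pics/w4.png

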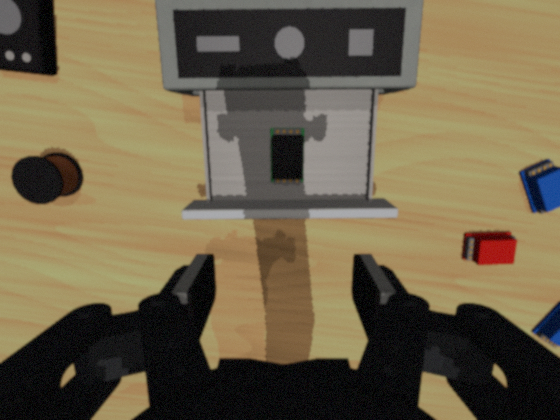

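The module stands upright in the tray at (287,156). The keys are oblong (218,44), round (289,42) and square (361,42). The drawer face is at row ~216, centred on column 290. Next I push the drawer home with closed fingertips and watch the force.

Run:
```python
from h import *
d=dict(np.load("w4.npz"))
r=lambda px,z: ray("",px,z,d)
A,B=r((183,217),.096),r((396,216),.096); print("face top",A,B,np.linalg.norm(A-B),(A+B)/2)
O,C,S=r((218,44),.1185),r((289,42),.1185),r((361,42),.1185); print("keys",O,C,S); v=O-S; print("yaw",np.arctan2(-v[0],v[1]))
yaw=.148; u=np.array([np.cos(yaw),np.sin(yaw),0]); F=(A+B)/2; 
print("open est",(C-F)@u-.054)
q=down(yaw); P=lambda s,z=.085: (np.r_[F[:2],z]+u*s).tolist()
move_gripper(0)
move_ptp(P(-.06,.3),q); movel(P(-.06),q,speed=.2); f0=np.array(read_ft_force())@u
s=-.03; movel(P(s),q,speed=.1); f=0
while s<.14:
    step=.02 if s<.085 else .003
    s+=step; movel(P(s),q,speed=.06); f=np.array(read_ft_force())@u-f0
    print(round(s,3),round(f,1),end="; ")
    if f<-9: break
print(read_eef_pos(),read_time_s())
pause(.3); print(np.array(read_ft_force())@u-f0)
im=read_camera("side"); cv2.imwrite("pics/s5.png",cv2.resize(im[110:260,200:400],(800,600),interpolation=cv2.INTER_CUBIC)[:,:,::-1])
```

```text
face top [0.43655002 0.19091812 0.096     ] [ 0.47279334 -0.05831411  0.096     ] 0.25185369619967707 [0.45467168 0.06630201 0.096     ]
keys [0.6253859  0.16224399 0.1185    ] [0.63684091 0.09364254 0.1185    ] [0.64664779 0.02390182 0.1185    ]
yaw 0.1524973488094977
open est 0.13020938945615945
-0.01 0.1; 0.01 1.2; 0.03 -0.2; 0.05 0.7; 0.07 0.6; 0.09 -0.3; 0.093 0.5; 0.096 -0.5; 0.099 -0.5; 0.102 0.1; 0.105 -0.9; 0.108 0.1; 0.111 0.3; 0.114 0.2; 0.117 0.3; 0.12 -4.8; 0.123 -10.7; [0.57241418 0.08381727 0.0844514 ] 28.8333
-10.350422493240846
```

View pics/s5.png

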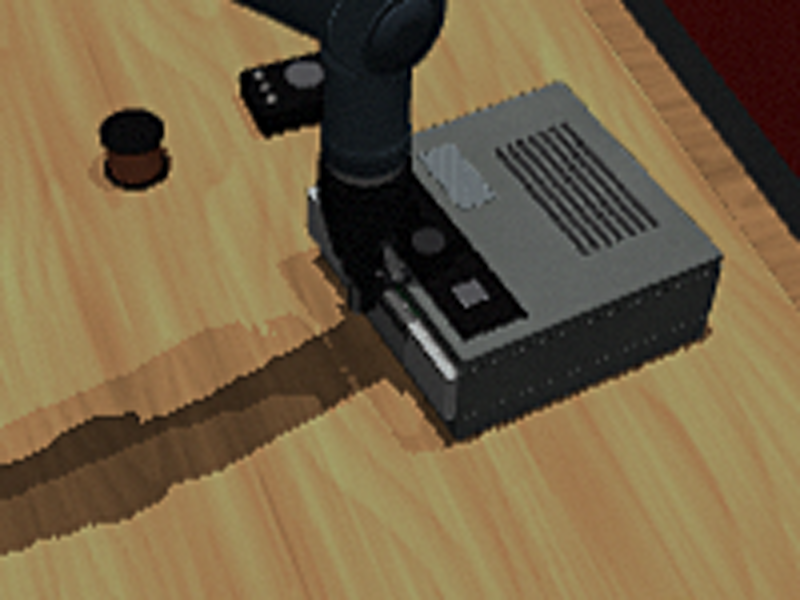

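The drawer is home: the force rose at the expected travel (~0.131 m) and the panel stands about 12 mm proud of the box. Now back off, lift and press the round key at (0.636, 0.0937).

Run:
```python
from h import *
yaw=.148; u=np.array([np.cos(yaw),np.sin(yaw),0]); q=down(yaw)
p=np.array(read_eef_pos()); movel((p-.05*u).tolist(),q,speed=.1)
p=p-.05*u; p[2]=.22; movel(p.tolist(),q,speed=.15)
im=read_camera("wrist"); cv2.imwrite("pics/w6.png",im[:,:,::-1])
for d in tip_of("wrist","key_round")[:2]: print(np.round(d["at"]),round(d["confidence"],2),np.round(ray("wrist",d["at"],.1185),4))
for d in tip_of("wrist","drawer_front")[:1]: print(np.round(d["at"]),round(d["confidence"],2),np.round(ray("wrist",d["at"],.068),4))
k=[.636,.0937]
move_ptp([*k,.20],q); movel([*k,.146],q,speed=.1); pause(.2); f0=read_ft_force()[2]; z=.146
while z>.122:
    z-=.001; movel([*k,z],q,speed=.02); f=read_ft_force()[2]-f0; print(round(z,4),round(f,1),end="; ")
    if f>10: break
for _ in range(5): pause(.25); print("hold",round(read_ft_force()[2]-f0,1))
print(read_eef_pos())
im=read_camera("side"); cv2.imwrite("pics/s7.png",cv2.resize(im[110:260,200:400],(800,600),interpolation=cv2.INTER_CUBIC)[:,:,::-1])
movel([*k,.25],q,speed=.1); pause(.2); print(read_ft_force(),read_time_s())
```

```text
[281.  32.] 0.71 [0.6355 0.0946 0.1185]
[286. 124.] 0.67 [0.5823 0.0835 0.068 ]
0.145 1.4; 0.144 1.6; 0.143 1.2; 0.142 0.9; 0.141 1.1; 0.14 0.8; 0.139 1.2; 0.138 1.3; 0.137 3.0; 0.136 5.0; 0.135 8.7; 0.134 12.1; hold 12.8
hold 12.9
hold 13.5
hold 13.2
hold 13.2
[0.63613684 0.0937548  0.13615458]
[-0.31682954  0.80469849  0.03704168] 38.3083
```

View pics/s7.png

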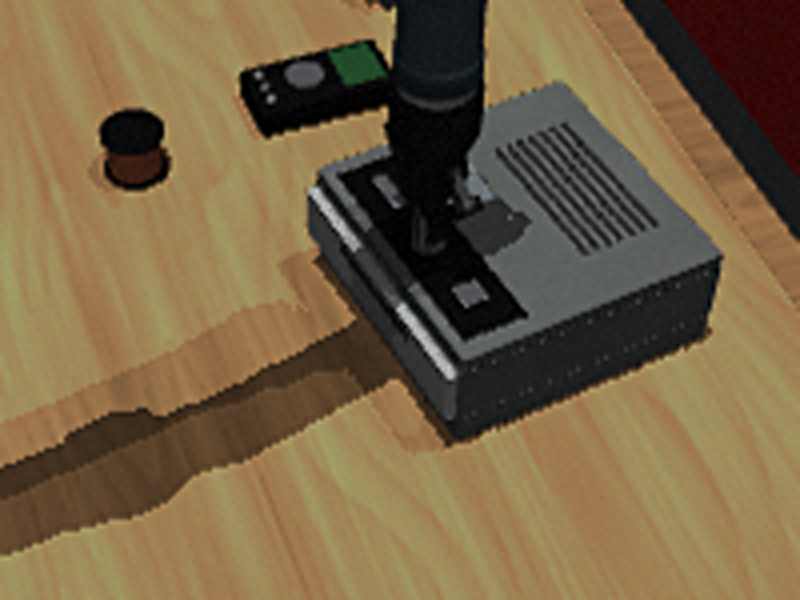

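The fingertip pressed the round key at about (428,240) in the crop with ~12–13 N for over a second. Contact came at the expected height, the drawer is shut, and the arm is now clear.

```bash
python3 -c "
from bench import *
print(sign_off())"
```

```text
the job is handed in; nothing more can be done
None
```

The job is handed in (no verdict was returned): the module was set down upright in the tray, the drawer pushed home against its stop, the round key held at about 12–13 N for over a second, and everything let go.

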